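Clear the tonearm and unscrew the record clamp

TASK

The record has finished. First swing the raised tonearm all the way home onto its rest at the side, then unscrew the record clamp in the middle of the record and lift it off the spindle; I don't remember whether its thread is right-handed or left-handed, so find out which way it loosens and turn it fully loose before you lift. Finish while still holding the clamp upright and still in the gripper, more than 8 cm above the record, and leave the mug, the pot, the pawn and the vase alone.

Things in the scene. Friction and masses are not known exactly. Their poses are not given: they have to be found in the camera images.
- deck: Record player, fixed. Origin on the table under the spindle; x points away from the robot at yaw 0, y to the left. Dark wooden plinth, top 75 mm above the table, from -175 to 175 mm in x and -265 to 175 mm in y. Its platter, 304 mm wide, is held by the motor brake and does not turn. A speed knob 34 mm wide, 12 mm high, stands at (-135, 135) mm on the plinth.
- record: Black 12-inch record, 300 mm in diameter, lying fixed on the platter. Origin on the record's centre, 102 mm above the table; its upper face is 3 mm higher, 105 mm above the table.
- spindle (a point): Point on the spindle axis at the record's upper face, 105 mm above the table; axes as the deck's. The slim threaded spindle stands up 18 mm here, inside the clamp.
- pivot (a point): Tonearm's pivot axis, 133 mm above the table, at the deck's (115, -177) mm; axes as the deck's. Round pillar and bearing 56 mm wide, top 160 mm above the table.
- rest_clip (a point): Centre of the arm rest's clip, where the arm's tube lies when home, 133 mm above the table, at the deck's (0, -177) mm. The clip is open towards the platter, has a lip over and under the tube and a post 12 mm thick 16 mm to the outside, top 147 mm above the table.
- tonearm (a joint): Swing of the tonearm about its upright pivot, rad. 0: home in the rest, at the end of its travel, arm pointing along the deck's -x; positive: swung in over the record (clockwise from above), at most 0.75. Very light friction (0.02 N m), stays where it is left. The arm is raised by its cueing lever: it clears the record and cannot move up or down.
- headshell (a point): Middle of the upper face of the headshell at the tonearm's free end, 230 mm from the pivot, 136 mm above the table; x points along the arm towards the pivot. Plate 55 mm long, 20 mm wide, 6 mm thick; below it a cartridge 28 x 17 mm, 16 mm high, 9 mm clear of the record. Pinch it across its width from above or push its side. Behind it a straight tube 10 mm thick, axis 133 mm above the table.
- clamp: Record clamp of bare aluminium, 0.2 to 0.4 kg, screwed tight on the spindle. Origin at the centre of its underside, on the record's face 105 mm above the table, z up. Base disc 74 mm wide, 8 mm high; above it a round ribbed knob 54 mm wide, 8 to 44 mm above the underside. A black line across its top runs along its x, which starts along the deck's x.
- clamp_grip (a point): Point on the clamp's axis 32 mm above its underside, the height to grip the knob. The thread inside is right-handed (loosens anticlockwise seen from above) or left-handed (loosens clockwise); this differs from run to run and cannot be seen. The tightening way it is blocked within 0.2 rad and the knob then slips in fingers gripping at 40 N (moment over 1 N m; under 0.2 N m the free way).
- clamp_top (a point): Centre of the clamp's top, 44 mm above its underside. Coarse quick thread: turned the loosening way the clamp turns easily, without having to rise, and comes off straight up once turned 1.45 to 2.3 rad from its start (1.9 is best; it stops at about 2.4). It is clear of the spindle 30 mm up.
- mug: Light blue mug, 84 mm wide, 70 mm tall, with a loop handle; origin at the centre of its underside. A bystander.
- pot: White pot with a striped rim, full of matchboxes, 104 mm wide, about 95 mm tall; origin at the centre of its underside. A bystander.
- pawn: Red game pawn, 42 mm wide, 84 mm tall; origin at the centre of its underside. A bystander.
- vase: Speckled vase 94 mm wide, 215 mm tall, with paper flowers up to 340 mm high and 150 mm out; origin at the centre of its underside. A bystander.
Things that resemble listed ones, but are neither listed nor needed, are in the scene too. What is meant by the clamp is not pink, and is the larger of those in its own colour.

How it is judged:
By the outcome, as a careful person would: the job done as asked, in the order asked, and still so for the second after the job is handed in, while the arm keeps its last pose, push and grip.
It also fails if it takes over 54 s, if anything falls off the work surface, if the arm or the gripper's body presses on something with over 40 N, if the wrist force passes 120 N, or if a joint passes its speed limit or range.

ROBOT

A 6-joint arm with a two-finger parallel gripper is mounted at the origin on the work surface. World frame = base frame: x ahead of the robot, y to its left, z up, the work surface at z = 0. Lengths are in m, angles in degrees, forces in N, time in s.
With the tool pointing down it reaches from about 0.35 to 0.875 m from the base axis. Payload 4.2 kg.
Tool frame: the origin (TCP) lies between the finger pads; the fingertips stand 8 mm ahead of it and the grasp point (between the pads) lies 11 mm behind it; x points along the fingers, y is the direction in which the jaws open and shut, and the axes are right-handed (so a half turn about x gives the same grasp; the last joint's range is limited). The gripper opens to 87 mm and grips with 3 to 60 N. Pads are 19 mm wide; open, the fingers measure 117 mm over their backs; the gripper's body (75 mm by 190 mm) begins 51 mm behind the grasp point.
Start: joints at [86.494, 22.042, 0.453, 0, -68.411, -14.817], TCP at [0.196, 0.593, 0.231] pointing down, gripper open.
Joint ranges: [-179.83, 179.83], [-69.29, 118.12], [-61.27, 80.66], [-181.25, 117.63], [-171.15, -9.14], [-177.46, 177.46]. Speed limits (degrees/s): [159.86, 159.86, 180, 180, 180, 180].

INTERFACE

Orientations are given as a 3x3 rotation matrix whose columns are the frame's x, y, z axes.
In Python, from station import r gives the robot as it stands. The module is installed in compiled form; this text tells all that it offers.
- The arm moves only by the tool move_arm, never from a script. Its argument "increments" is one flat list of numbers, 7 for each row, row after row: the turn, a rotation vector about the tool's x, y, z in degrees, then the shift along the tool's x, y, z in m, then the finger opening in m, from 0 to 0.087. A call has 1 to 12 rows; each row is the pose to reach, as a shift and turn from the pose commanded when the call began, along the tool's axes at that moment; what a row does not reach only later rows make up. A row lasts 1/12 s, in which the tool goes at most 41.7 mm and 7.16 degrees, less where a joint would pass 70% of its speed; a pose out of reach is approached as far as the arm can. A call with a gripper value outside its range is refused whole. The fingers move at their own pace and stop on an object; the grip force is fixed at half the most. Time passes only in rows, so rows that repeat a pose let the fingers close. It gives the time, the measured TCP pose, the force and the opening at its end, in the units of the state.
- r.sense(): the state, without advancing time (a new reading comes with each control period).
- r.capture(name): name is "side" or "top"; returns the picture (384x512x3 uint8, red, green, blue); there is no depth.
- r.calibration(name): a dict with "fx", "fy", "cx", "cy" (pixels), "rvec" (rotation vector, rad) and "tvec" (3), from world to camera coordinates, as OpenCV has them. Camera axes: x right, y down, z forward; pixel columns grow to the right and rows downward; lengths in m; the calibration is good to about 2 mm. A picture is of the moment at which its call begins. calibration takes no time and is no camera call.
- r.finish_job(): hands the job in, once; it reports no verdict.
The state is a dict: "time_s": time; "joints": joint angles; "joint_velocities": joint speeds; "effort": joint torques, N m; "tcp_pos": TCP position; "ee_rot": TCP orientation; "wrist_force": force on the tool from outside, world axes, zero at the start; "moment": the same for the moment, N m; "gripper_width": opening from 0.0 (shut) to 1.0 (fully open).
Only numpy, scipy, OpenCV 4.12 (cv2) and the standard library are available. Lean on these libraries where they do the work, as an engineer would, in place of code of your own. Each camera call takes 0.05 s, during which the arm holds its last target.

## Working session

There is one attempt and no reset: what is moved stays moved. The work goes in short steps, Python scripts to look and compute and a tool call to move; the robot and the scene stay as the last step left them, time stands still between calls to the robot, and variables do not carry over. Pictures are saved under pics/ and viewed, and the job is handed in when it is done.

Besides the shell and the picture viewer there is one more tool, called after "Emit:" by a JSON object that holds its "op" and its "data". move_arm: Moves the arm, as the interface text tells. Its arguments: {"type":"object","properties":{"increments":{"type":"array","items":{"type":"number"}}},"required":["increments"]}

```bash
mkdir -p pics
cat > h.py <<'E'
import numpy as np, cv2
from station import r
def cal(n):
    c=r.calibration(n);K=np.array([[c['fx'],0,c['cx']],[0,c['fy'],c['cy']],[0,0,1.]])
    return K,np.array(c['rvec'],float),np.array(c['tvec'],float)
def proj(n,P):
    K,rv,t=cal(n);return cv2.projectPoints(np.array(P,float).reshape(-1,3),rv,t,K,None)[0][:,0]
def ray(n,uv,z):
    K,rv,t=cal(n);R=cv2.Rodrigues(rv)[0];uv=np.array(uv,float).reshape(-1,2)
    d=(np.linalg.inv(K)@np.c_[uv,np.ones(len(uv))].T).T@R;o=-R.T@t
    return o+d*((z-o[2])/d[:,2])[:,None]
def snap(n,name):
    im=r.capture(n)[:,:,::-1].copy();cv2.imwrite(f'pics/{name}.png',im);return im
E
python3 - <<'E'
from h import *
for n in('top','side'):
    snap(n,n+'0');K,rv,t=cal(n);R=cv2.Rodrigues(rv)[0];print(n,-R.T@t,K[0,0],R.round(2).tolist())
s=r.sense();print({k:np.round(v,3).tolist() for k,v in s.items()})
E
```

```text
top [ 0.32906974 -0.01403579  1.29675804] 423.2399434885687 [[0.02, -1.0, 0.01], [-0.98, -0.02, -0.18], [0.18, -0.0, -0.98]]
side [-0.31264704 -0.9035151   0.94450301] 498.00712547348195 [[0.72, -0.69, -0.02], [-0.4, -0.39, -0.83], [0.57, 0.6, -0.56]]
{'time_s': 0.1, 'joints': [86.493, 22.085, 0.388, -0.025, -68.412, -14.816], 'joint_velocities': [-0.021, -0.114, 0.205, -0.022, 0.043, 0.063], 'effort': [-0.0, -39.169, 18.794, 4.232, 0.014, -0.0], 'tcp_pos': [0.196, 0.593, 0.23], 'ee_rot': [[-0.001, -0.315, -0.949], [-0.002, -0.949, 0.315], [-1.0, 0.002, -0.0]], 'wrist_force': [-0.023, 0.392, 0.359], 'moment': [0.014, -0.024, -0.014], 'gripper_width': 0.998}
```

View pics/top0.png

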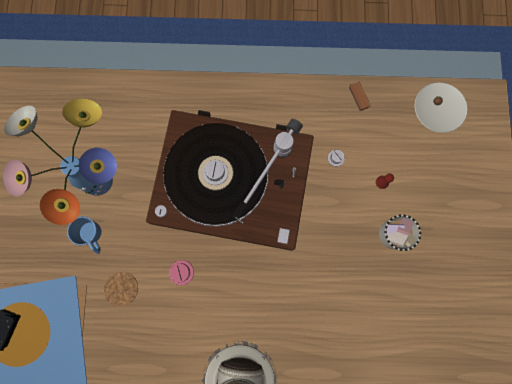

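View pics/side0.png

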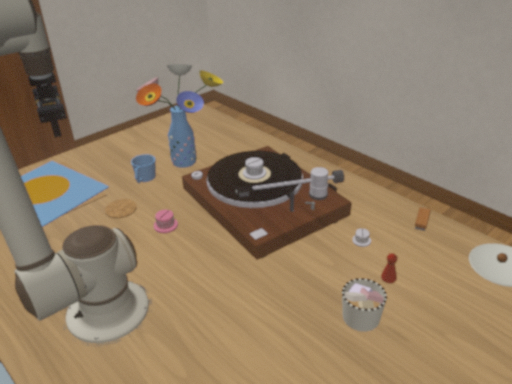

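The top view shows the deck around (235,180), the clamp at (215,172), the tonearm running from its pivot (284,143) to the headshell near (243,212), and the rest near (280,183). I'll zoom in for measurements.

Run:
```python
from h import *
im=cv2.imread('pics/top0.png');c=im[100:256,140:320];cv2.imwrite('pics/topz.png',cv2.resize(c,None,fx=4.4,fy=3.8*4.4/3.8*0.86,interpolation=cv2.INTER_CUBIC)) if 0 else cv2.imwrite('pics/topz.png',cv2.resize(c,None,fx=3.8,fy=3.8,interpolation=cv2.INTER_CUBIC))
im=cv2.imread('pics/side0.png');c=im[135:255,175:360];cv2.imwrite('pics/sidez.png',cv2.resize(c,None,fx=4,fy=4,interpolation=cv2.INTER_CUBIC))
# plinth mask
im=cv2.imread('pics/top0.png')
hsv=cv2.cvtColor(im,cv2.COLOR_BGR2HSV)
m=((hsv[...,2]<110)).astype(np.uint8);m[:105]=0;m[255:]=0;m[:,:140]=0;m[:,330:]=0
m=cv2.morphologyEx(m,cv2.MORPH_CLOSE,np.ones((9,9)));m=cv2.morphologyEx(m,cv2.MORPH_OPEN,np.ones((25,25)))
cs=cv2.findContours(m,0,2)[0];k=max(cs,key=cv2.contourArea)
rc=cv2.minAreaRect(k);b=cv2.approxPolyDP(k,8,True)[:,0];print(rc,b.tolist());print(ray('top',b,0.075).round(3))
```

```text
((230.93017578125, 178.20565795898438), (150.56373596191406, 120.09469604492188), 10.619654655456543) [[170, 114], [151, 224], [252, 243], [298, 229], [307, 149], [275, 149], [274, 127]]
[[ 0.769  0.232  0.075]
 [ 0.436  0.267  0.075]
 [ 0.388 -0.025  0.075]
 [ 0.432 -0.157  0.075]
 [ 0.671 -0.183  0.075]
 [ 0.668 -0.087  0.075]
 [ 0.737 -0.083  0.075]]
```

View pics/topz.png

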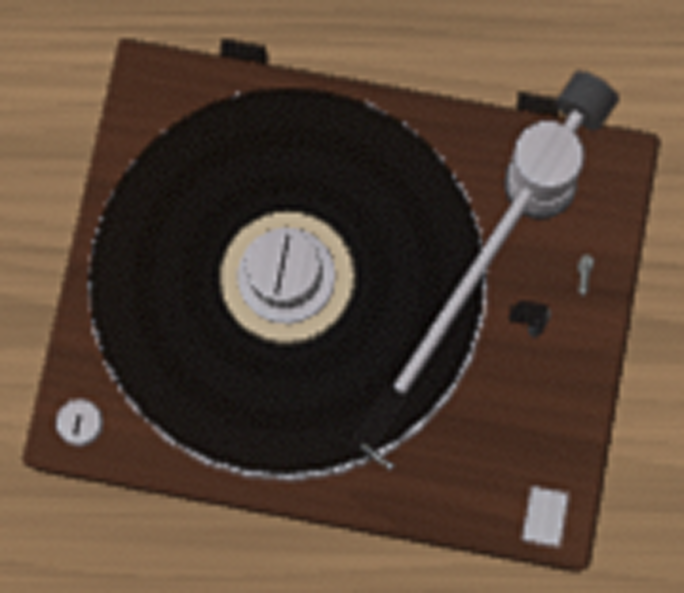

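View pics/sidez.png

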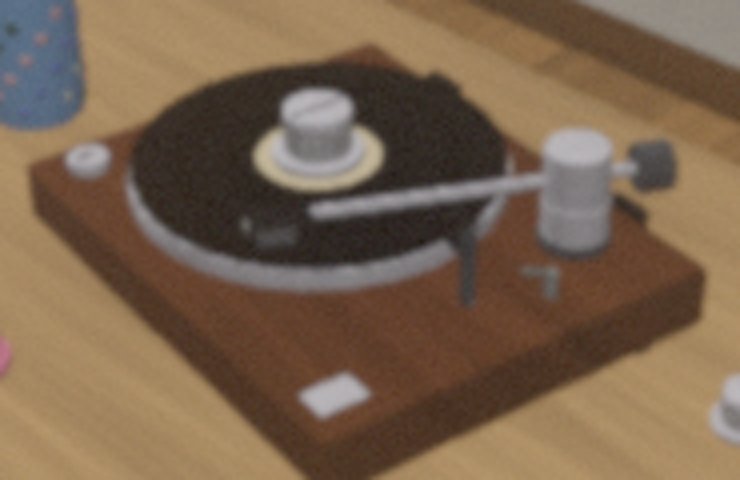

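The zoomed top view shows plinth corners at (122,40), (658,135), (585,572) and (25,465), the clamp top at (283,264), the pivot top at (548,154) and the tube end at (402,387). The headshell is dark and ends at about (372,452), and the rest post is at (530,315).

Run:
```python
from h import *
Z=lambda p:np.array(p,float)/3.8+[140-.37,100-.37]
c=ray('top',Z([(122,40),(658,135),(585,572),(25,465)]),.075);print(c.round(3), np.linalg.norm(c-np.roll(c,-1,0),axis=1))
# corners local: (175,175),(175,-265),(-175,-265),(-175,175)
L=np.array([(175,175),(175,-265),(-175,-265),(-175,175)])/1000.
W=c[:,:2];Lc=L-L.mean(0);Wc=W-W.mean(0)
th=np.arctan2((Lc[:,0]*Wc[:,1]-Lc[:,1]*Wc[:,0]).sum(),(Lc*Wc).sum());R=np.array([[np.cos(th),-np.sin(th)],[np.sin(th),np.cos(th)]])
o=W.mean(0)-R@L.mean(0);print('yaw',np.degrees(th),'origin',o,'res',(W-(L@R.T+o)).round(4))
print('clamp top',ray('top',Z((283,264)),.149),'pivot top',ray('top',Z((548,154)),.160),'pred',R@[.115,-.177]+o)
te=ray('top',Z((402,387)),.135);pv=R@[.115,-.177]+o
he=ray('top',Z((365,443)),.136)
for q in(te,he):
    d=R.T@(q[0,:2]-pv);print('arm',q,np.linalg.norm(d),'ang',np.arctan2(d[1],-d[0]))
# line edge of clamp: direction
a=ray('top',Z([(288,236),(278,292)]),.149);d=a[0]-a[1];print('line yaw',np.degrees(np.arctan2(d[1],d[0])))
# rest clip check
rc=R@[0,-.177]+o;print('rest',rc,(proj('top',[*rc,.133])-[139.63,99.63])*3.8)
# side check clamp
print((proj('side',[[*o,.149],[*pv,.16],[*rc,.133]])-[175,135])*4)
# record ellipse
im=cv2.imread('pics/top0.png');g=cv2.cvtColor(im,cv2.COLOR_BGR2HSV)
m=((im[...,0]<im[...,2]*0.9)&(im.min(2)>110)).astype(np.uint8);m[:150]=0;m[195:]=0;m[:,:190]=0;m[:,240:]=0
ys,xs=np.nonzero(m);print(len(xs),xs.min(),xs.max(),ys.min(),ys.max())
e=cv2.fitEllipse(cv2.convexHull(np.c_[xs,ys].astype(np.float32)));print(e,ray('top',e[0],.105))
```

```text
[[ 0.782  0.227  0.075]
 [ 0.714 -0.2    0.075]
 [ 0.371 -0.145  0.075]
 [ 0.441  0.281  0.075]] [0.43256842 0.34779977 0.43180436 0.34495821]
yaw -9.156111062698955 origin [0.58413688 0.0853075 ] res [[-0.003  -0.0032]
 [-0.0005  0.0039]
 [ 0.0017  0.0038]
 [ 0.0019 -0.0045]]
clamp top [[0.58578526 0.08530851 0.149     ]] pivot top [[ 0.67082476 -0.10655522  0.16      ]] pred [ 0.66950648 -0.10773662]
arm [[ 0.49927788 -0.0038189   0.135     ]] 0.19944088464455734 ang 0.38827078764165934
arm [[0.45748962 0.02190017 0.136     ]] 0.2485092477088418 ang 0.388988650410988
line yaw -7.671504750001839
rest [ 0.55597176 -0.08943725] [[520.11928451 314.16588946]]
[[312.44322555 108.07084198]
 [573.9198998  146.82081577]
 [449.81962673 228.43510356]]
396 198 232 156 189
((215.0310516357422, 172.4279327392578), (33.02161407470703, 34.034278869628906), 74.73905944824219) [[0.58590388 0.08606836 0.105     ]]
```

```bash
cat >> h.py <<'E'
from scipy.spatial.transform import Rotation as Ro
O=np.array([.585,.0856]);TH=np.radians(-9.15);RD=np.array([[np.cos(TH),-np.sin(TH)],[np.sin(TH),np.cos(TH)]])
PV=RD@[.115,-.177]+O
def yawR(y):
    y=np.radians(y);x=np.array([0,0,-1.]);v=np.array([np.cos(y),np.sin(y),0]);return np.c_[x,v,np.cross(x,v)]
def inc(targets,base=None):
    """targets: list of (x,y,z,yaw of tool y)"""
    s=r.sense();R0=np.array(s['ee_rot']);p0=np.array(s['tcp_pos'])
    if base is not None: p0=np.array(base[:3]);R0=yawR(base[3])
    for t in targets:
        rv=Ro.from_matrix(R0.T@yawR(t[3])).as_rotvec(degrees=True)
        print(np.round(t,4),'->',rv.round(2).tolist(),(R0.T@(np.array(t[:3])-p0)).round(4).tolist())
def armpt(th,rad,off):
    """point beside the arm: rad from pivot, off on the inner (record) side"""
    d=np.array([-np.cos(th),np.sin(th)]);n=np.array([np.sin(th),np.cos(th)])
    return PV+RD@(d*rad+n*off)
E
python3 - <<'E'
from h import *
print(proj('top',[*armpt(.388,.23,0),.136]))
for n,uv,z in(('top',(60,207),.3),('top',(83,112),.3),('top',(98,167),.3),('top',(85,230),.07),('top',(181,272),.04)):print(n,uv,ray(n,uv,z).round(3))
inc([(.40,.13,.231,-121.4),(*armpt(.388,.235,.045),.20,-121.4),(*armpt(.388,.235,.045),.131,-121.4)],base=(.196,.593,.231,-108.4))
E
```

```text
[[239.32930686 210.32613918]]
top (60, 207) [[0.451 0.433 0.3  ]]
top (83, 112) [[0.688 0.401 0.3  ]]
top (98, 167) [[0.55  0.352 0.3  ]]
top (85, 230) [[0.414 0.457 0.07 ]]
top (181, 272) [[0.301 0.179 0.04 ]]
[   0.4      0.13     0.231 -121.4  ] -> [13.0, 0.0, 0.0] [0.0, 0.3749, -0.3397]
[ 4.932e-01  5.340e-02  2.000e-01 -1.214e+02] -> [13.0, 0.0, 0.0] [0.031, 0.4182, -0.4523]
[ 4.932e-01  5.340e-02  1.310e-01 -1.214e+02] -> [13.0, 0.0, 0.0] [0.1, 0.4182, -0.4523]
```

Emit:
{"op": "move_arm", "data": {"increments": [3,0,0,0,0.065,-0.038,0,6,0,0,0,0.129,-0.076,0,9,0,0,0,0.19,-0.115,0,13,0,0,0,0.258,-0.153,0,13,0,0,0,0.258,-0.153,0,13,0,0,0,0.258,-0.153,0,13,0,0,0,0.258,-0.153,0,13,0,0,0,0.258,-0.153,0,13,0,0,0,0.258,-0.153,0,13,0,0,0,0.375,-0.34,0,13,0,0,0,0.375,-0.34,0,13,0,0,0,0.375,-0.34,0]}}

```text
time_s: 1.1
tcp_pos: [0.3411, 0.2044, 0.2308]
ee_rot: [[0.001, -0.516, -0.856], [0.001, -0.856, 0.516], [-1.0, -0.001, -0.0]]
wrist_force: [0.8, 1.2, -0.4]
gripper_width: 0.173
```

Run:
```python
from h import *
print(np.round(r.sense()['joints'],1))
p=armpt(.388,.235,.045)
inc([(*p,.20,-121.4),(*p,.131,-121.4)])
```

```text
[ 54.6  -1.  -28.7   0.  -62.2   4.3]
[ 4.932e-01  5.340e-02  2.000e-01 -1.214e+02] -> [0.3, -0.01, 0.06] [0.0308, 0.0508, -0.2083]
[ 4.932e-01  5.340e-02  1.310e-01 -1.214e+02] -> [0.3, -0.01, 0.06] [0.0998, 0.0509, -0.2083]
```

Emit:
{"op": "move_arm", "data": {"increments": [0,0,0,0.03,0.05,-0.208,0,0,0,0,0.03,0.05,-0.208,0,0,0,0,0.03,0.05,-0.208,0,0,0,0,0.03,0.05,-0.208,0,0,0,0,0.03,0.05,-0.208,0,0,0,0,0.03,0.05,-0.208,0,0,0,0,0.03,0.05,-0.208,0,0,0,0,0.03,0.05,-0.208,0,0,0,0,0.03,0.05,-0.208,0]}}

```text
time_s: 1.85
tcp_pos: [0.4917, 0.0543, 0.2005]
ee_rot: [[-0.0, -0.519, -0.855], [0.0, -0.855, 0.519], [-1.0, 0.0, 0.0]]
wrist_force: [-0.5, -0.3, 0.4]
gripper_width: 0.008
```

Run:
```python
from h import *
for n,b in(('top',(140,100,320,256)),('side',(175,100,360,255))):
    im=snap(n,n+'1');c=im[b[1]:b[3],b[0]:b[2]];cv2.imwrite(f'pics/{n}1z.png',cv2.resize(c,None,fx=3.8,fy=3.8,interpolation=cv2.INTER_CUBIC))
p=armpt(.388,.235,.045);s=r.sense();print(s['tcp_pos'],s['joints'])
inc([(*p,.131,-121.4)]+[(*armpt(t,.235,o),.131,-99.15-np.degrees(t)) for t,o in((.388,.027),(.25,.025),(.1,.025),(.0,.025),(0,.021))],base=(*p,.131,-121.4))
inc([(*p,.131,-121.4)])
```

```text
[0.49156756 0.05450484 0.20095179] [ 2.51739309e+01  1.07756141e+01 -2.00447919e+01 -6.95752092e-03
 -5.91363087e+01  3.36421717e+01]
[ 4.932e-01  5.340e-02  1.310e-01 -1.214e+02] -> [0.0, 0.0, 0.0] [0.0, 0.0, 0.0]
[ 4.838000e-01  3.800000e-02  1.310000e-01 -1.213808e+02] -> [-0.02, 0.0, 0.0] [0.0, 0.018, -0.0]
[ 4.648000e-01  9.100000e-03  1.310000e-01 -1.134739e+02] -> [-7.93, 0.0, 0.0] [0.0, 0.0526, 0.0012]
[ 4.497000e-01 -2.290000e-02  1.310000e-01 -1.048796e+02] -> [-16.52, 0.0, 0.0] [0.0, 0.0878, -0.0026]
[ 4.424e-01 -4.540e-02  1.310e-01 -9.915e+01] -> [-22.25, 0.0, 0.0] [0.0, 0.1108, -0.008]
[ 4.417e-01 -4.930e-02  1.310e-01 -9.915e+01] -> [-22.25, 0.0, 0.0] [0.0, 0.1145, -0.0096]
[ 4.932e-01  5.340e-02  1.310e-01 -1.214e+02] -> [0.21, -0.02, 0.04] [0.07, 0.0002, -0.002]
```

View pics/side1z.png

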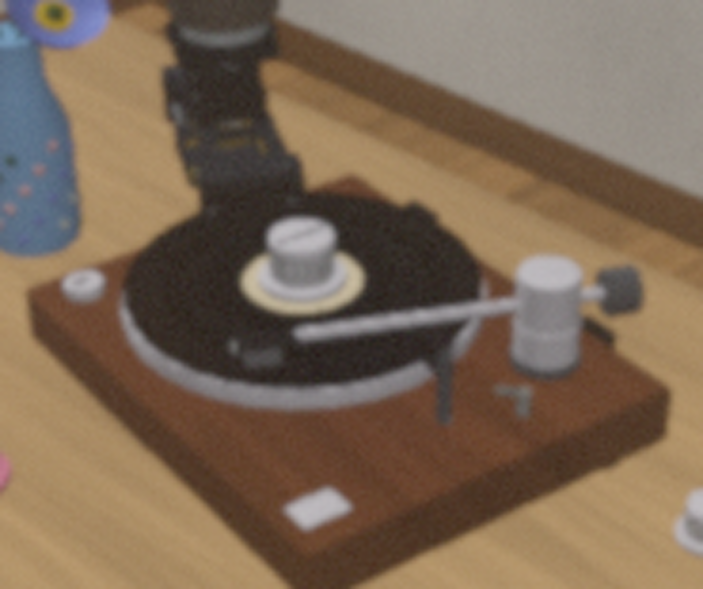

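View pics/top1z.png

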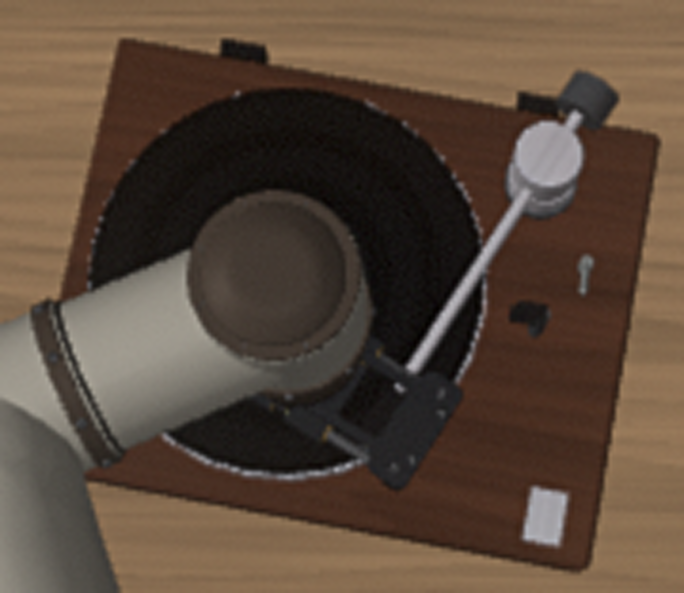

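Run:
```python
from h import *
p=r.sense()['tcp_pos']
for z in(.19,.2,.26,.35):
  q=[p[0],p[1],z];print(z,(proj('top',q)-[140,100])*3.8,(proj('side',q)-[175,100])*3.8)
im=cv2.imread('pics/side1.png');c=im[130:220,200:330];c=np.clip(c.astype(float)*2.5,0,255).astype(np.uint8);cv2.imwrite('pics/s1b.png',cv2.resize(c,None,fx=6,fy=6,interpolation=cv2.INTER_CUBIC))
```

```text
0.19 [[316.02645189 383.00865398]] [[235.00047659 248.28240345]]
0.2 [[315.20288102 380.87822911]] [[234.42331789 237.12253748]]
0.26 [[309.9368156  367.25589607]] [[230.86513742 168.32201986]]
0.35 [[300.82307779 343.6803493 ]] [[225.2018312   58.81706313]]
```

View pics/s1b.png

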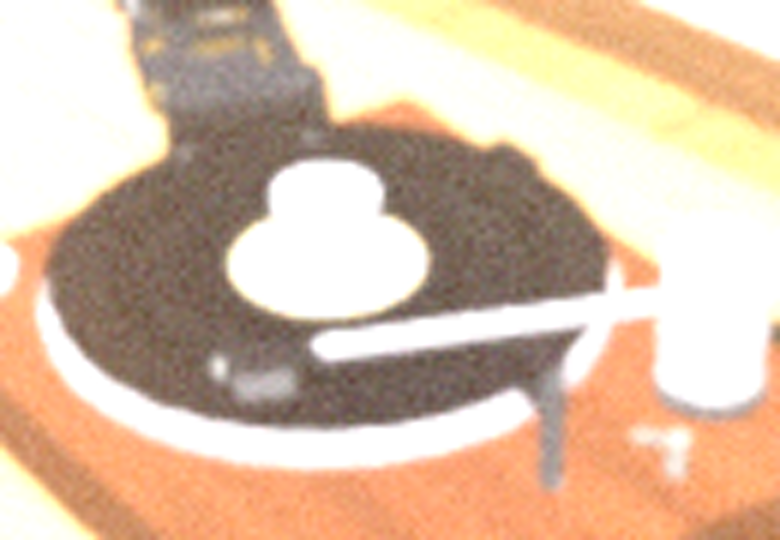

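Emit:
{"op": "move_arm", "data": {"increments": [0,0,0,0.035,0,-0.001,0,0,0,0,0.07,0,-0.002,0,0,0,0,0.07,0,-0.002,0,0,0,0,0.07,0,-0.002,0,0,0,0,0.07,0,-0.002,0]}}

```text
time_s: 2.37
tcp_pos: [0.4948, 0.0531, 0.1324]
ee_rot: [[0.003, -0.518, -0.855], [0.0, -0.855, 0.518], [-1.0, -0.002, -0.002]]
wrist_force: [-0.5, 0.5, -0.8]
gripper_width: 0.004
```

Run:
```python
from h import *
s=r.sense();print(s['tcp_pos'],s['wrist_force'])
inc([(*armpt(t,.235,o),.131,-99.15-np.degrees(t)) for t,o in((.388,.027),(.33,.025),(.27,.025),(.21,.025),(.15,.025),(.1,.025),(.05,.025),(0,.027),(0,.021))])
```

```text
[0.49482444 0.05308789 0.13244074] [-0.54560345  0.48730561 -0.77035301]
[ 4.838000e-01  3.800000e-02  1.310000e-01 -1.213808e+02] -> [0.18, -0.14, 0.11] [0.0014, 0.0186, 0.0016]
[ 4.748000e-01  2.520000e-02  1.310000e-01 -1.180576e+02] -> [-3.14, -0.14, 0.1] [0.0014, 0.0343, 0.0027]
[ 4.672000e-01  1.320000e-02  1.310000e-01 -1.146199e+02] -> [-6.58, -0.14, 0.1] [0.0013, 0.0485, 0.003]
[ 4.603000e-01  8.000000e-04  1.310000e-01 -1.111821e+02] -> [-10.02, -0.15, 0.09] [0.0013, 0.0626, 0.0024]
[ 4.542000e-01 -1.200000e-02  1.310000e-01 -1.077444e+02] -> [-13.46, -0.15, 0.09] [0.0013, 0.0767, 0.001]
[ 4.497000e-01 -2.290000e-02  1.310000e-01 -1.048796e+02] -> [-16.32, -0.15, 0.09] [0.0013, 0.0884, -0.0008]
[ 4.457000e-01 -3.410000e-02  1.310000e-01 -1.020148e+02] -> [-19.19, -0.15, 0.08] [0.0013, 0.1, -0.0032]
[ 4.427e-01 -4.340e-02  1.310e-01 -9.915e+01] -> [-22.05, -0.16, 0.08] [0.0013, 0.1096, -0.0054]
[ 4.417e-01 -4.930e-02  1.310e-01 -9.915e+01] -> [-22.05, -0.16, 0.08] [0.0012, 0.1151, -0.0076]
```

Emit:
{"op": "move_arm", "data": {"increments": [0,0,0,0.001,0.008,0.001,0,0,0,0,0.001,0.014,0.002,0,0,0,0,0.001,0.019,0.002,0,-1.5,0,0,0.001,0.027,0.002,0,-3,0,0,0.001,0.034,0.003,0,-5,0,0,0.001,0.041,0.003,0,-6.5,0,0,0.001,0.048,0.003,0,-8.2,0,0,0.001,0.055,0.003,0,-10,0,0,0.001,0.062,0.002,0,-11.7,0,0,0.001,0.069,0.002,0,-13.5,0,0,0.001,0.077,0.001,0,-15,0,0,0.001,0.083,0,0]}}

```text
time_s: 3.37
tcp_pos: [0.4502, -0.0196, 0.1304]
ee_rot: [[0.001, -0.28, -0.96], [0.0, -0.96, 0.28], [-1.0, -0.001, -0.001]]
wrist_force: [0.3, 1.4, -0.8]
gripper_width: 0.009
```

Run:
```python
from h import *
s=r.sense();print(s['tcp_pos'],s['wrist_force'])
im=snap('side','side2');c=im[100:255,175:360];cv2.imwrite(f'pics/side2z.png',cv2.resize(c,None,fx=3.8,fy=3.8,interpolation=cv2.INTER_CUBIC))
inc([(*armpt(t,.235,o),.131,-99.15-np.degrees(t)) for t,o in((.1,.025),(.05,.025),(0,.028),(0,.021))])
```

```text
[ 0.45018897 -0.01957438  0.13035232] [ 0.25672563  1.38664209 -0.80352253]
[ 4.497000e-01 -2.290000e-02  1.310000e-01 -1.048796e+02] -> [-1.4, -0.03, 0.02] [-0.0008, 0.0027, -0.0008]
[ 4.457000e-01 -3.410000e-02  1.310000e-01 -1.020148e+02] -> [-4.27, -0.03, 0.02] [-0.0008, 0.0145, -0.0002]
[ 4.428e-01 -4.240e-02  1.310e-01 -9.915e+01] -> [-7.13, -0.03, 0.02] [-0.0008, 0.0233, 0.0003]
[ 4.417e-01 -4.930e-02  1.310e-01 -9.915e+01] -> [-7.13, -0.03, 0.02] [-0.0008, 0.0303, -0.0006]
```

View pics/side2z.png

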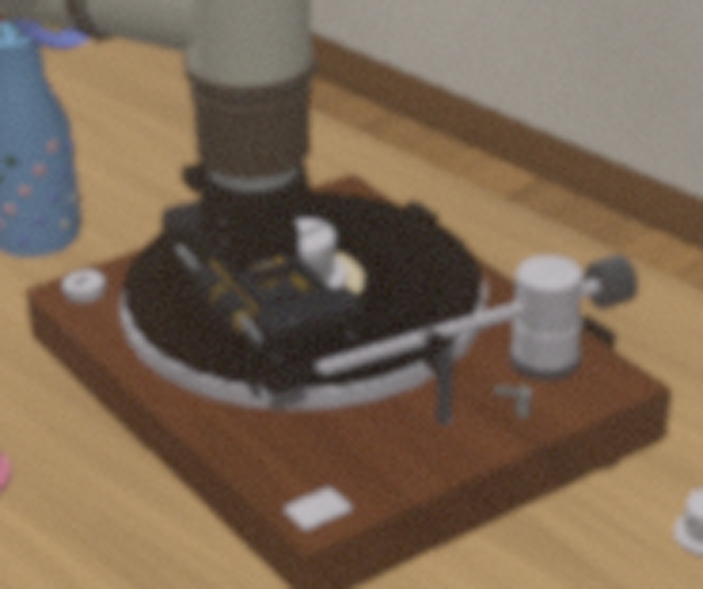

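The tube has swung to about (440,335) beside the rest, so the push works. I'll continue gently to the stop.

Emit:
{"op": "move_arm", "data": {"increments": [-1.5,0,0,0,0.004,0,0,-3,0,0,0,0.008,0,0,-4.5,0,0,0,0.013,0,0,-5.5,0,0,0,0.018,0,0,-7,0,0,0,0.022,0,0,-7,0,0,0,0.024,0,0,-7,0,0,0,0.026,0,0,-7,0,0,0,0.026,0,0]}}

```text
time_s: 4.08
tcp_pos: [0.4433, -0.044, 0.1299]
ee_rot: [[0.001, -0.163, -0.987], [0.0, -0.987, 0.163], [-1.0, -0.0, -0.001]]
wrist_force: [-0.6, 1.0, 0.2]
gripper_width: 0.005
```

Run:
```python
from h import *
im=snap('side','side3');c=im[100:255,175:360];cv2.imwrite(f'pics/side3z.png',cv2.resize(c,None,fx=3.8,fy=3.8,interpolation=cv2.INTER_CUBIC))
s=r.sense();print(s['tcp_pos'],s['wrist_force']);p=np.array(s['tcp_pos'][:2]);print('deck pos',RD.T@(p-O), RD.T@np.array(s['wrist_force'][:2]))
```

```text
[ 0.44333212 -0.04381204  0.12980177] [0.12100919 0.62623377 0.00595958]
deck pos [-0.11928615 -0.15029331] [0.0198859  0.63750804]
```

View pics/side3z.png

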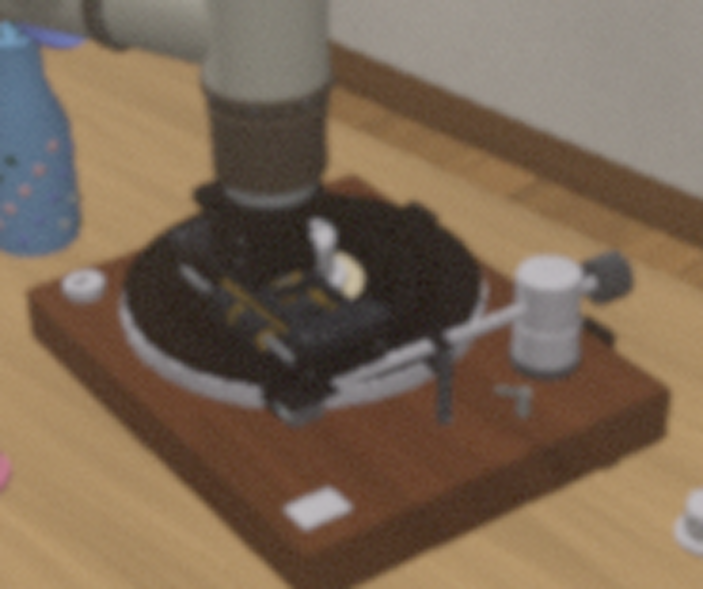

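Still free (low force), so I'll push on in small increments.

Emit:
{"op": "move_arm", "data": {"increments": [0,0,0,0,0.003,0,0,0,0,0,0,0.005,0,0,0,0,0,0,0.007,0,0,0,0,0,0,0.007,0,0,0,0,0,0,0.007,0,0]}}

```text
time_s: 4.55
tcp_pos: [0.4421, -0.0507, 0.1295]
ee_rot: [[-0.0, -0.162, -0.987], [-0.0, -0.987, 0.162], [-1.0, 0.0, 0.0]]
wrist_force: [-0.2, -0.4, -0.5]
gripper_width: 0.006
```

Emit:
{"op": "move_arm", "data": {"increments": [0,0,0,0,0.002,0,0,0,0,0,0,0.004,0,0,0,0,0,0,0.006,0,0,0,0,0,0,0.006,0,0,0,0,0,0,0.006,0,0]}}

```text
time_s: 4.97
tcp_pos: [0.4421, -0.0526, 0.1296]
ee_rot: [[0.003, -0.163, -0.987], [0.007, -0.987, 0.163], [-1.0, -0.008, -0.002]]
wrist_force: [-3.2, 20.7, 1.8]
gripper_width: 0.006
```

Run:
```python
from h import *
im=snap('side','side4');c=im[100:255,175:360];cv2.imwrite(f'pics/side4z.png',cv2.resize(c,None,fx=3.8,fy=3.8,interpolation=cv2.INTER_CUBIC))
im=snap('top','top4');c=im[100:256,140:320];cv2.imwrite(f'pics/top4z.png',cv2.resize(c,None,fx=3.8,fy=3.8,interpolation=cv2.INTER_CUBIC))
s=r.sense();print(s['tcp_pos'],s['wrist_force']);p=np.array(s['tcp_pos'][:2]);print('deck pos',RD.T@(p-O), RD.T@np.array(s['wrist_force'][:2]))
```

```text
[ 0.44204594 -0.05256649  0.12953895] [-3.76277433 20.6636589   1.68808819]
deck pos [-0.11916383 -0.15914089] [-7.00082317 19.80236715]
```

View pics/side4z.png

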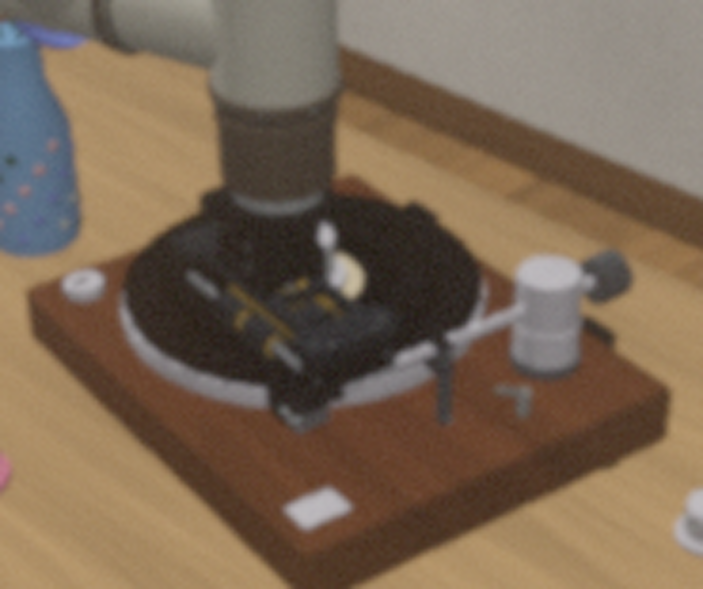

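View pics/top4z.png

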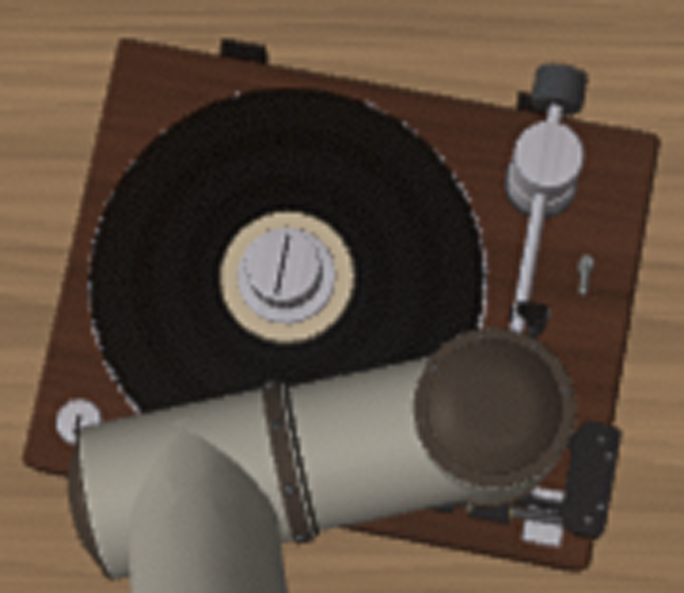

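The arm met the stop at about 20 N, with the tube in the clip. I'll back off, rise and check.

Emit:
{"op": "move_arm", "data": {"increments": [0,0,0,0,-0.004,0,0,0,0,0,0,-0.01,0,0,0,0,0,0,-0.02,0,0,0,0,0,0,-0.03,0,0,0,0,0,-0.04,-0.03,0,0,0,0,0,-0.08,-0.03,0,0,0,0,0,-0.1,-0.06,0,0.087,0,0,0,-0.1,-0.1,-0.02,0.087,0,0,0,-0.1,-0.13,-0.05,0.087,0,0,0,-0.1,-0.13,-0.05,0.087,0,0,0,-0.1,-0.13,-0.05,0.087,0,0,0,-0.1,-0.13,-0.05,0.087]}}

```text
time_s: 6.07
tcp_pos: [0.511, 0.0638, 0.2287]
ee_rot: [[-0.002, -0.162, -0.987], [-0.001, -0.987, 0.162], [-1.0, 0.001, 0.002]]
wrist_force: [0.3, -0.7, 0.6]
gripper_width: 0.376
```

Run:
```python
from h import *
im=snap('top','top5');c=im[100:256,140:320];cv2.imwrite(f'pics/top5z.png',cv2.resize(c,None,fx=3.8,fy=3.8,interpolation=cv2.INTER_CUBIC))
im=snap('side','side5');c=im[100:255,175:360];cv2.imwrite(f'pics/side5z.png',cv2.resize(c,None,fx=3.8,fy=3.8,interpolation=cv2.INTER_CUBIC))
s=r.sense();print(s['tcp_pos'],s['wrist_force'],np.round(s['joints'],1),s['gripper_width'])
for t in(0,.03): print(t,[(proj(n,[[*armpt(t,q,0),.138] for q in(.1,.18,.23)])-b)*3.8 for n,b in(('top',[139.63,99.63]),('side',[174.6,99.6]))])
inc([(*O,.2,-172),(*O,.126,-172)])
```

```text
[0.51059103 0.0630309  0.22921446] [0.40362139 0.16140987 0.10306078] [ 25.1  11.4 -14.9  -0.  -63.8  55.5] 0.4651559008246769
0 [array([[523.70479157, 292.01661053],
       [504.83009249, 397.92543223],
       [492.80436695, 465.40361645]]), array([[445.13042479, 338.96952588],
       [359.73476719, 374.41423332],
       [304.02708866, 397.53651405]])]
0.03 [array([[519.70159429, 291.22302222],
       [497.54172462, 396.46652808],
       [483.42424023, 463.5144653 ]]), array([[442.7756273 , 337.18179779],
       [355.61629904, 371.02087483],
       [298.87262916, 393.05125821]])]
[ 5.85e-01  8.56e-02  2.00e-01 -1.72e+02] -> [72.65, 0.03, -0.08] [0.0291, -0.0344, -0.0698]
[ 5.85e-01  8.56e-02  1.26e-01 -1.72e+02] -> [72.65, 0.03, -0.08] [0.1031, -0.0344, -0.0699]
```

View pics/top5z.png

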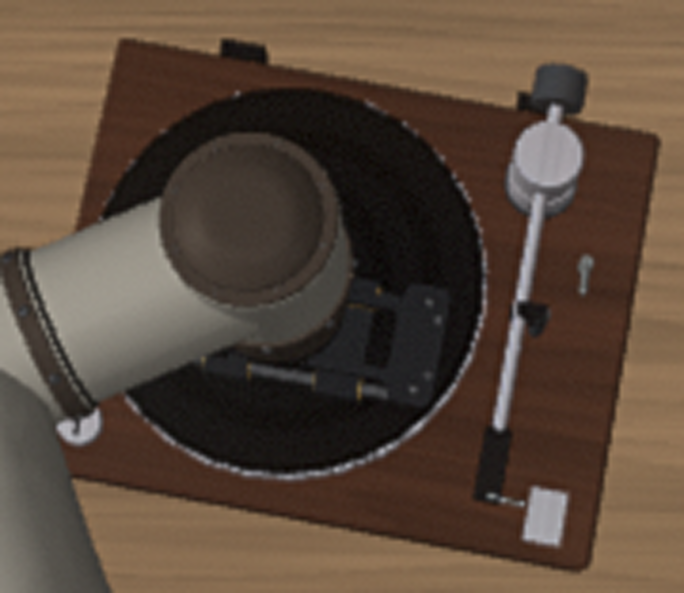

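View pics/side5z.png

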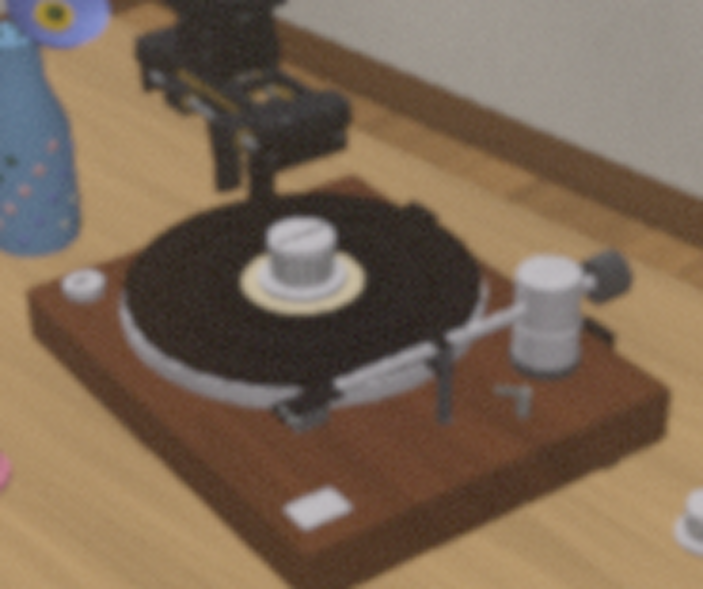

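The tonearm is home: the headshell at (493,465) matches the predicted zero position to within a pixel. Next I'll move above the clamp with the wrist mid-range.

Emit:
{"op": "move_arm", "data": {"increments": [7,0,0,0,-0.006,-0.012,0.087,14,0,0,0.01,-0.012,-0.024,0.087,21,0,0,0.02,-0.018,-0.036,0.087,28,0,0,0.02,-0.024,-0.048,0.087,35,0,0,0.02,-0.03,-0.06,0.087,42,0,0,0.02,-0.034,-0.07,0.087,49,0,0,0.02,-0.034,-0.07,0.087,56,0,0,0.02,-0.034,-0.07,0.087,61,0,0,0.02,-0.034,-0.07,0.087,61,0,0,0.02,-0.034,-0.07,0.087,61,0,0,0.02,-0.034,-0.07,0.087]}}

```text
time_s: 7.08
tcp_pos: [0.5856, 0.0851, 0.2099]
ee_rot: [[0.0, -0.941, -0.338], [0.0, -0.338, 0.941], [-1.0, -0.0, -0.0]]
wrist_force: [-0.1, 0.1, -0.9]
gripper_width: 0.999
```

Run:
```python
from h import *
s=r.sense();print(s['tcp_pos'],np.round(s['joints'],1),s['gripper_width'])
inc([(.5854,.0856,.126,-160)])
im=snap('side','side6');c=im[80:235,175:360];cv2.imwrite(f'pics/side6z.png',cv2.resize(c,None,fx=3.8,fy=3.8,interpolation=cv2.INTER_CUBIC))
```

```text
[0.58563105 0.08512266 0.2098947 ] [ 23.9  19.7  -6.2   0.  -64.1  -4.2] 0.9990408249335383
[ 5.854e-01  8.560e-02  1.260e-01 -1.600e+02] -> [-0.24, -0.0, 0.01] [0.0839, 0.0001, 0.0005]
```

View pics/side6z.png

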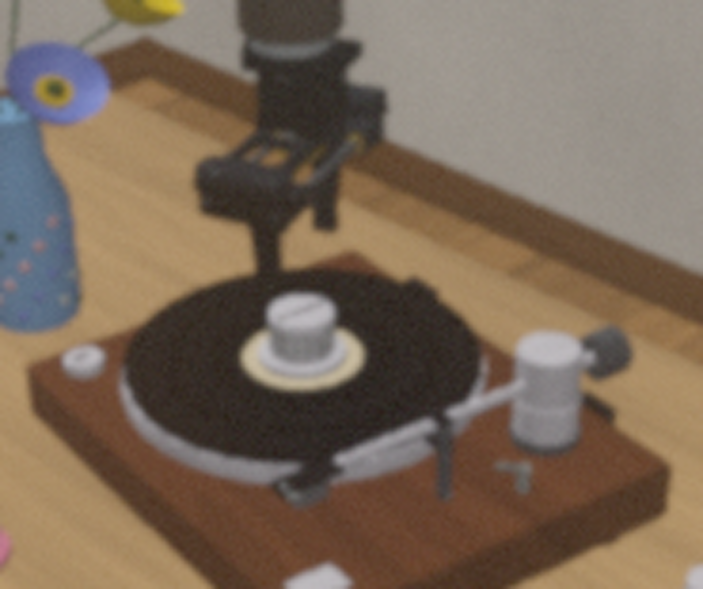

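The fingers straddle the knob (302,325). Descending and closing.

Emit:
{"op": "move_arm", "data": {"increments": [0,0,0,0.03,0,0,0.087,0,0,0,0.06,0,0,0.087,0,0,0,0.075,0,0,0.087,0,0,0,0.083,0,0,0.087,0,0,0,0.083,0,0,0.087,0,0,0,0.083,0,0,0.087,0,0,0,0.083,0,0,0.04,0,0,0,0.083,0,0,0.04,0,0,0,0.083,0,0,0.04,0,0,0,0.083,0,0,0.04,0,0,0,0.083,0,0,0.04,0,0,0,0.083,0,0,0.04]}}

```text
time_s: 8.13
tcp_pos: [0.5864, 0.0859, 0.1269]
ee_rot: [[0.001, -0.942, -0.337], [0.0, -0.337, 0.942], [-1.0, -0.001, 0.0]]
wrist_force: [3.4, 1.2, -0.3]
gripper_width: 0.635
```

Run:
```python
from h import *
s=r.sense();print(s['tcp_pos'],s['wrist_force'],s['moment'],s['gripper_width']*87)
```

```text
[0.58638733 0.08593608 0.12687026] [ 3.42005793  1.1558308  -0.2858443 ] [ 0.2637916  -0.73507542  0.01246111] 55.25613982500107
```

Emit:
{"op": "move_arm", "data": {"increments": [0,0,0,0,0,0,0.03,0,0,0,0,0,0,0.03,-3,0,0,0,0,0,0.03,-6,0,0,0,0,0,0.03,-9,0,0,0,0,0,0.03,-9,0,0,0,0,0,0.03]}}

```text
time_s: 8.63
tcp_pos: [0.5862, 0.0858, 0.1267]
ee_rot: [[0.0, -0.878, -0.479], [0.001, -0.479, 0.878], [-1.0, -0.0, 0.0]]
wrist_force: [0.4, 0.0, 1.2]
gripper_width: 0.6
```

Run:
```python
from h import *
s=r.sense();print(s['tcp_pos'],s['wrist_force'],s['moment'],s['gripper_width']*87,np.round(s['joints'],2),s['effort'])
```

```text
[0.5862394  0.08583694 0.12668964] [0.42087979 0.04695536 1.18453112] [ 0.10916638 -0.00229766 -0.54259273] 52.235464768045915 [ 2.397e+01  2.417e+01 -1.230e+01 -3.000e-02 -5.350e+01  4.650e+00] [ 4.17481558e-01 -3.77594662e+01  1.57964909e+01  3.84393230e+00
  7.64044034e-05  8.02419428e-01]
```

Emit:
{"op": "move_arm", "data": {"increments": [-3,0,0,0,0,0,0.03,-5,0,0,0,0,0,0.03,-5,0,0,0,0,0,0.03]}}

```text
time_s: 8.88
tcp_pos: [0.5861, 0.0859, 0.1265]
ee_rot: [[-0.0, -0.834, -0.551], [0.001, -0.551, 0.834], [-1.0, -0.0, 0.001]]
wrist_force: [-0.2, 0.5, 0.7]
gripper_width: 0.602
```

Run:
```python
from h import *
s=r.sense();print(s['tcp_pos'],s['wrist_force'],s['moment'],s['gripper_width']*87,np.round(s['joints'],2))
im=snap('top','top7');c=im[100:256,140:320];cv2.imwrite(f'pics/top7z.png',cv2.resize(c,None,fx=3.8,fy=3.8,interpolation=cv2.INTER_CUBIC))
im=snap('side','side7');c=im[120:220,200:330];cv2.imwrite(f'pics/side7z.png',cv2.resize(c,None,fx=5,fy=5,interpolation=cv2.INTER_CUBIC))
```

```text
[0.58605273 0.08591039 0.12651725] [-0.21764477  0.45793535  0.69101364] [ 0.23370956  0.11525333 -0.97550954] 52.33355323216822 [ 23.97  24.18 -12.31  -0.06 -53.51   9.53]
```

View pics/side7z.png

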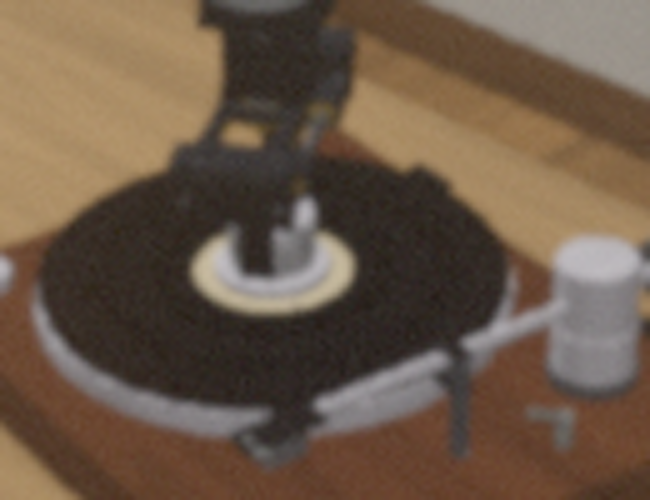

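The moment rose to -0.98 N m at 14° anticlockwise, so that is the tightening way. The thread is left-handed, so I'll turn clockwise.

Emit:
{"op": "move_arm", "data": {"increments": [5,0,0,0,0,0,0.03,10,0,0,0,0,0,0.03,15,0,0,0,0,0,0.03,20,0,0,0,0,0,0.03,25,0,0,0,0,0,0.03,30,0,0,0,0,0,0.03,35,0,0,0,0,0,0.03,40,0,0,0,0,0,0.03]}}

```text
time_s: 9.65
tcp_pos: [0.5861, 0.086, 0.1265]
ee_rot: [[-0.0, -0.994, 0.113], [-0.001, 0.113, 0.994], [-1.0, 0.0, -0.001]]
wrist_force: [0.1, 0.8, 1.0]
gripper_width: 0.601
```

Run:
```python
from h import *
s=r.sense();print(s['tcp_pos'],s['wrist_force'],s['moment'],s['gripper_width']*87,np.round(s['joints'],2))
```

```text
[0.58609454 0.08596817 0.12650537] [0.1026091  0.79755355 0.98215758] [0.28910694 0.0047229  0.00815769] 52.29420116645098 [ 2.401e+01  2.419e+01 -1.234e+01  4.000e-02 -5.350e+01 -3.049e+01]
```

Clockwise turns freely (0.01 N m). Continuing to about 109°.

Emit:
{"op": "move_arm", "data": {"increments": [7,0,0,0,0,0,0.03,14,0,0,0,0,0,0.03,21,0,0,0,0,0,0.03,28,0,0,0,0,0,0.03,35,0,0,0,0,0,0.03,42,0,0,0,0,0,0.03,49,0,0,0,0,0,0.03,56,0,0,0,0,0,0.03,63,0,0,0,0,0,0.03,70,0,0,0,0,0,0.03,77,0,0,0,0,0,0.03,80,0,0,0,0,0,0.03]}}

```text
time_s: 10.65
tcp_pos: [0.5864, 0.0861, 0.1265]
ee_rot: [[0.001, -0.061, 0.998], [-0.0, 0.998, 0.061], [-1.0, -0.0, 0.001]]
wrist_force: [0.7, 0.9, 0.6]
gripper_width: 0.607
```

Run:
```python
from h import *
s=r.sense();print(s['tcp_pos'],s['wrist_force'],s['moment'],s['gripper_width']*87,np.round(s['joints'],2))
for n,b in(('top',(180,140,250,200)),('side',(230,135,300,195))):
    im=snap(n,n+'8');c=im[b[1]:b[3],b[0]:b[2]];cv2.imwrite(f'pics/{n}8z.png',cv2.resize(c,None,fx=10,fy=10,interpolation=cv2.INTER_CUBIC))
# predicted visible direction of line for yaw values
c=np.array([.586,.086])
for y in(-9,-109,-118,-130):
    a=np.radians(y);d=.024*np.array([np.cos(a),np.sin(a)]);print(y,(proj('side',[[*(c+d),.149],[*(c-d),.149]])-[230,135])*10)
```

```text
[0.58643428 0.08613386 0.1264909 ] [0.71391466 0.93824493 0.61091478] [ 0.36010266 -0.30754133  0.08041618] 52.82618143115314 [ 2.4010e+01  2.4200e+01 -1.2320e+01  3.0000e-02 -5.3450e+01 -1.1053e+02]
-9 [[297.19364729 243.88430784]
 [169.79203533 290.83685676]]
-109 [[265.77264793 302.92511467]
 [202.8691079  232.28345834]]
-118 [[254.27920078 305.29883393]
 [214.12372722 230.01527497]]
-130 [[238.1995931  306.98201083]
 [229.81363232 228.40673454]]
```

View pics/side8z.png

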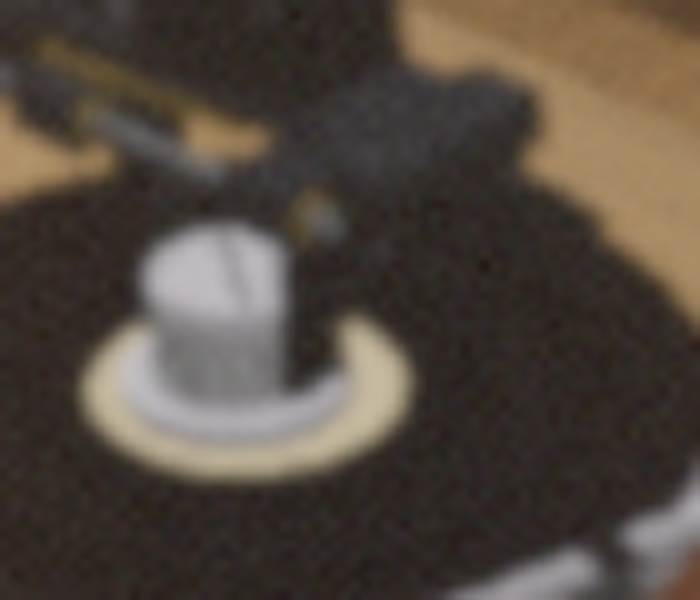

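View pics/top8z.png

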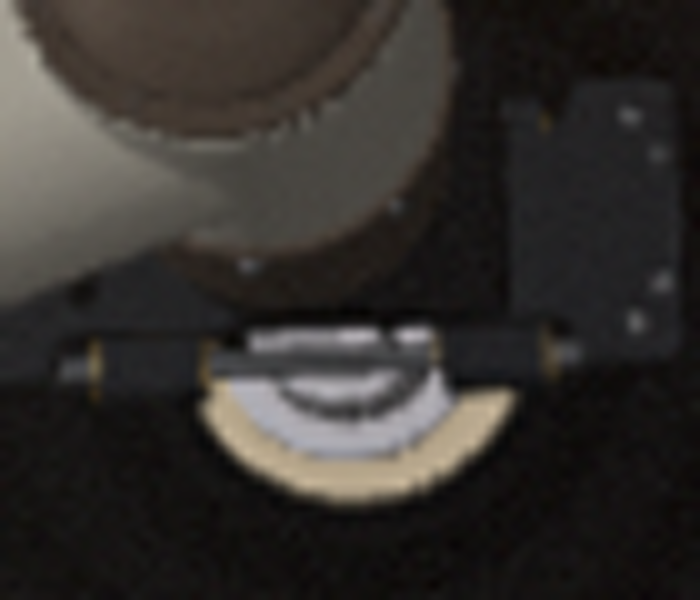

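The line on the top runs from (228,235) to (242,305) in the zoomed side view. That is a yaw of about -127°, so the clamp has turned about 118° (2.06 rad), inside the 83–132° window. I'll bring it back 7° toward the best value, then lift gently.

Emit:
{"op": "move_arm", "data": {"increments": [-4,0,0,0,0,0,0.03,-7,0,0,0,0,0,0.03,-7,0,0,0,0,0,0.03,-7,0,0,-0.002,0,0,0.03,-7,0,0,-0.005,0,0,0.03,-7,0,0,-0.005,0,0,0.03]}}

```text
time_s: 11.25
tcp_pos: [0.5863, 0.0858, 0.1316]
ee_rot: [[0.0, -0.185, 0.983], [-0.0, 0.983, 0.185], [-1.0, -0.0, -0.0]]
wrist_force: [3.5, -0.9, -4.3]
gripper_width: 0.601
```

Run:
```python
from h import *
s=r.sense();print(s['tcp_pos'],s['wrist_force'],s['moment'],s['gripper_width']*87)
```

```text
[0.58629382 0.0857596  0.13161936] [ 3.47129067 -0.91502586 -4.3196034 ] [-0.06380548 -0.91179267 -0.01008467] 52.31565536479186
```

The 5 mm lift shows only about the clamp's weight (4 N), so it's free. Lifting on.

Emit:
{"op": "move_arm", "data": {"increments": [0,0,0,-0.01,0,0,0.03,0,0,0,-0.02,0,0,0.03,0,0,0,-0.03,0,0,0.03,0,0,0,-0.045,0,0,0.03,0,0,0,-0.06,0,0,0.03,0,0,0,-0.075,0,0,0.03,0,0,0,-0.09,0,0,0.03,0,0,0,-0.105,0,0,0.03,0,0,0,-0.12,0,0,0.03,0,0,0,-0.128,0,0,0.03,0,0,0,-0.13,0,0,0.03,0,0,0,-0.13,0,0,0.03]}}

```text
time_s: 12.25
tcp_pos: [0.5857, 0.0859, 0.2619]
ee_rot: [[-0.0, -0.185, 0.983], [0.001, 0.983, 0.185], [-1.0, 0.001, -0.0]]
wrist_force: [-0.5, -0.0, -3.2]
gripper_width: 0.601
```

Emit:
{"op": "move_arm", "data": {"increments": [0,0,0,0,0,0,0.03,0,0,0,0,0,0,0.03,0,0,0,0,0,0,0.03,0,0,0,0,0,0,0.03,0,0,0,0,0,0,0.03,0,0,0,0,0,0,0.03]}}

```text
time_s: 12.75
tcp_pos: [0.5861, 0.0858, 0.2613]
ee_rot: [[-0.001, -0.185, 0.983], [-0.0, 0.983, 0.185], [-1.0, -0.0, -0.001]]
wrist_force: [0.2, -0.4, -3.6]
gripper_width: 0.601
```

Run:
```python
from h import *
s=r.sense();print(s['tcp_pos'],s['wrist_force'],s['moment'],s['gripper_width']*87)
im=snap('side','side9');c=im[60:235,175:360];cv2.imwrite(f'pics/side9z.png',cv2.resize(c,None,fx=3.4,fy=3.4,interpolation=cv2.INTER_CUBIC))
im=snap('top','top9')
p=s['tcp_pos'];print((proj('side',[[p[0],p[1],p[2]-.0215+d] for d in(0,.044)])-[175,60])*3.4)
```

```text
[0.58611073 0.08583827 0.26125373] [ 0.2470042  -0.41673662 -3.55529149] [ 0.04793556 -0.1598189  -0.00082115] 52.31605705162755
[[264.12516292 257.88320937]
 [262.78658789 213.06036971]]
```

View pics/side9z.png

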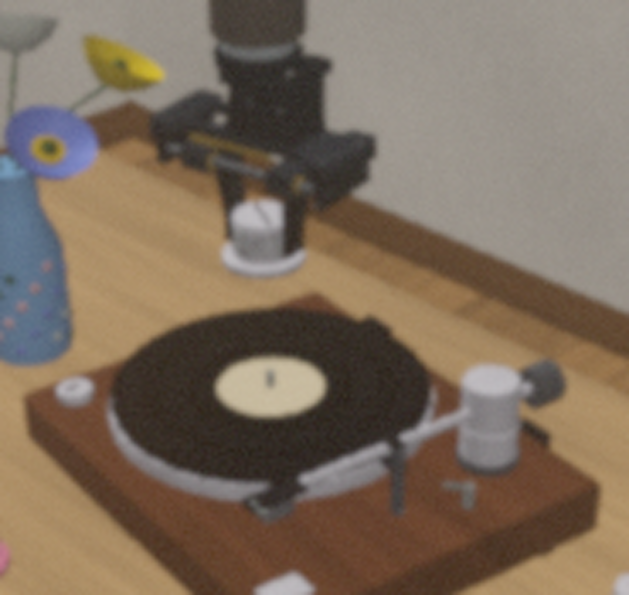

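View pics/top9.png

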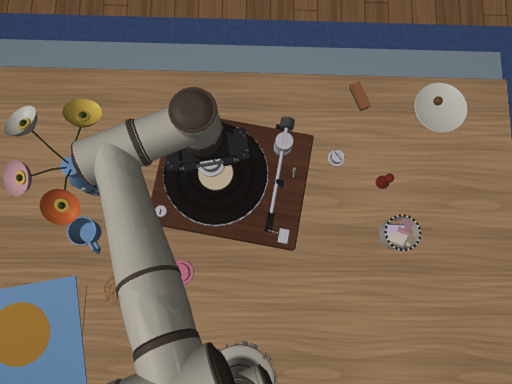

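The side view shows the clamp upright in the gripper at (262,235), the bare spindle at (270,378), and the tonearm still in its rest. The top view shows the mug, pot, pawn and vase unmoved. Handing in.

Run:
```python
from h import *
a=cv2.imread('pics/top0.png').astype(int);b=cv2.imread('pics/top9.png').astype(int)
for n,(x0,y0,x1,y1) in dict(pot=(380,210,425,255),pawn=(370,170,398,192),mug=(64,216,104,254),flowers=(2,95,60,200)).items(): print(n,np.abs(a-b)[y0:y1,x0:x1].mean().round(2))
print(r.finish_job())
```

```text
pot 2.78
pawn 2.38
mug 2.21
flowers 2.64
the job is handed in; nothing more can be done
None
```

The job is done and handed in at about 13 s of robot time, well under the 54 s limit.

- **Tonearm:** I pushed it home with closed fingers until it met its stop at about 20 N. After I backed off, the headshell sat where the home position predicts, to within about a pixel. It was still in the rest in the last pictures.
- **Thread:** It is left-handed. Turning anticlockwise ran into resistance (0.98 N m at about 14°, with some slip in the fingers). Clockwise turned freely at about 0.01 N m.
- **Clamp:** The line on its top showed it had turned about 118° clockwise. I brought it back 7°, to roughly 1.9 rad, then lifted it straight up. The wrist force never showed more than about the clamp's weight (3 to 4 N).
- **Final state:** The clamp is upright and still in the gripper, with its underside about 135 mm above the record by the measured tool height. The spindle is bare.
- **Mug, pot, pawn and vase:** The mug, pot, pawn and most of the flowers look the same as at the start apart from image noise. From above, the arm hid part of the vase at the end, but the side view shows it undisturbed.

No checks failed. The clamp's turn angle is the least certain figure, to within about 5°.

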